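# Park the heavy swivel shelf over the brass hand

### The arm

A 6-joint arm with a two-finger parallel gripper is mounted at the origin on the work surface. World frame = base frame: x ahead of the robot, y to its left, z up, the work surface at z = 0. Lengths are in m, angles in degrees, forces in N, time in s.
With the tool pointing down it reaches from about 0.275 to 0.725 m from the base axis. Payload 15.9 kg.
Tool frame: the origin (TCP) lies at the very end of the fingers, on their centre line; the grasp point (between the pads) lies 19 mm behind it (arm.grip_depth is the z of the grasp point in the tool frame, in m); z points along the fingers, y is the line along which they close (so a half turn about z gives the same grasp; the last joint's range is limited). The gripper opens to 85 mm and grips with 20 to 120 N. Pads are 22 mm wide; open, the fingers measure 114 mm over their backs; the gripper's body (76 mm by 85 mm) begins 54 mm behind the grasp point. The pads swing forward as they close: fully open they stand 13 mm farther back than shut.
Start: joints at [72.938, 12.198, -1.971, 75.831, 0, 90], TCP at [0.147, 0.478, 0.231] pointing down, gripper open.
Joint ranges: [-170.91, 170.91], [-42.67, 98.43], [-65.05, 77.54], [-120.47, 116.71], [-90, 82.35], [-180, 180]. Speed limits (degrees/s): [108.29, 108.29, 136.94, 147.25, 180, 180].

### API

Orientations are given as [roll, pitch, yaw] about the fixed x, y, z axes, in that order (R = Rz(yaw) Ry(pitch) Rx(roll)).
In Python, from station import arm, cams gives the robot as it stands. The module is installed in compiled form; this text tells all that it offers.
- The arm moves only by the tool send_rows, never from a script. Its argument "series" is a list of rows, each a list of 2 entries, a list of its own where there are three numbers: the shift along the world's x, y, z scaled (see below), then the turn, a rotation vector about the world's x, y, z scaled (see below). In form: [[[tx, ty, tz], [ax, ay, az]], ...]. A call has 1 to 12 rows; each row is the pose to reach, as a shift and turn from the pose commanded when the call began, turning the shorter way round; what a row does not reach only later rows make up. The controller multiplies each number of a shift by 0.2 m and each number of a turn by 180 degrees. A row lasts 1/10 s, in which the tool goes at most 50 mm and 8.59 degrees, less where a joint would pass 70% of its speed; a pose out of reach is approached as far as the arm can. A call with a number of a shift or a turn outside -1 to 1 is refused whole. A call with a gripper value outside its range is refused whole. "fingers" is the opening, from -1 (shut) to 1 (fully open), set as the call begins (left out, the last holds). The fingers move at their own pace and stop on an object; the grip force is fixed at half the most. Time passes only in rows, so rows that repeat a pose let the fingers close. It gives the time, the measured TCP pose, the force, the opening and the grip force at its end, in the units of the state.
- arm.get_state(): the state, without advancing time (a new reading comes with each control period).
- cams.capture(name): name is "side" or "top"; returns the picture (384x512x3 uint8, red, green, blue); there is no depth.
- cams.camera_model(name): a dict with "mtx" (3x3 intrinsics, pixels), "cam_to_world" (4x4, takes a point from camera to world coordinates). Camera axes: x right, y down, z forward; pixel columns grow to the right and rows downward; lengths in m; the calibration is good to about 2 mm. A picture is of the moment at which its call begins. camera_model takes no time and is no camera call.
- arm.finish_job(): hands the job in; it is judged then, once.
Trained networks look in the newest picture that a camera, given by its name, has taken for a name from the list of things; names that differ only in an ending like _2 or _b are one class to them, and where a whole thing is asked for, a point or a joint stands for the part that bears it (a point fixed in the world has none). Each returns a list of dicts, best first, with "conf" (0 to 1); they miss things now and then, are a little off and sometimes report something else, mostly with a low value. They report only what shows in the picture. A call takes as long as a camera call.
- cams.regions_of(label, camera): "pixels" (384x512 bool, what is visible of it) and "bbox" ([left, top, width, height] in pixels, round what is visible of it).
- cams.landmark_of(label, camera): "at" ([row, column] in pixels: a listed point, or the origin of a listed thing).
The state is a dict: "time_s": time; "q": joint angles; "joint_vel": joint speeds; "effort": joint torques, N m; "ee_pos": TCP position; "tcp_rot": TCP orientation; "contact_force": force on the tool from outside, world axes, zero at the start; "ft_torque": the same for the moment, N m; "finger_gap": finger opening in m; "grasp_force": force on a finger pad.
Only numpy, scipy, OpenCV 4.12 (cv2) and the standard library are available. Lean on these libraries where they do the work, as an engineer would, in place of code of your own. Each camera call takes 0.05 s, during which the arm holds its last target. There are 200 camera calls.

### The job

Swing the heavy swivel shelf with the tea caddy and egg cups round on its bearing until its centre line stands over the brass pointer hand, and bring it to rest there by itself, so that it stays put for at least five seconds, in the end without the robot touching it. Work it only by pushing with the fingers on the faces of its two white sprung buffers, from inside the gap between them: touch no other part of the shelf or its load, swing it gently, do not drive a buffer fully in and do not run the shelf into its end stops. Leave the brass hand, the timer, the jar and the egg topper as they are.

Things in the scene. Friction and masses are not known exactly. Their poses are not given: they have to be found in the camera images.
- shelf (a joint): Angle (rad) of the dark green shelf about the vertical spindle, anticlockwise from above positive (growing: outer end moves to the robot's right). At 0 it points roughly at the robot. Hard stops at -0.9 and 0.9; starts at rest, negative. Almost frictionless: it coasts for many seconds. Nominal inertia about the spindle 0.66 kg m2 (true: 0.8 to 1.25 times), friction 0.004 N m + 0.04 N m s/rad.
- pointer (a joint): Angle (rad) of the brass pointer hand about the same spindle, same zero and sign as shelf: the shelf is to rest at this value. A flat bar 14 mm wide, 5 mm thick, low over the sill under the shelf; its tip, a red disc 36 mm across, 380 mm from the spindle, sticks out beyond the shelf. Stiff, stays where set.
- pointer_tip (a point): Top of the red disc at the tip of the brass hand, 380 mm from the spindle axis and 10 mm above the sill; its +x axis points along the hand to the spindle.
- gap_mid (a point): Point on the shelf midway between the buffer faces, 280 mm from the spindle axis, 76 mm above the sill. Its x axis points along the shelf's centre line to the spindle, z up; a growing shelf angle moves it to its own -y. The gap is 220 mm wide (y -110 to 110 mm), open above, free down to the deck (37 mm above the sill); a brass line marks its centre. Room for closed fingers pointing down.
- buffer_pos (a joint): How far (m) the white nylon buffer on the gap's +y side is pressed in, 0 to 0.045 (solid stop). It slides to the shelf's +y into a dark green housing (y 171 to 219 mm, top 106 mm above the sill). Linear spring 40 N/m, no preload, light damping 0.6 N s/m: it pushes back and rebounds. Pushing it turns the shelf towards negative angles.
- buffer_neg (a joint): The same for the buffer on the -y side of the gap; it slides to the shelf's -y. Pushing it turns the shelf towards positive angles.
- buffer_pos_face (a point): Centre of the flat slippery face of the +y buffer: 96 mm wide along the shelf, 56 mm tall (48 to 104 mm above the sill), 110 mm from the centre line when not pressed, 280 mm from the spindle.
- buffer_neg_face (a point): The same for the -y buffer.
- deck: The shelf's deck with its load and buffer housings, one rigid piece of about 8 kg, not to be touched. Origin at sill level 250 mm out from the spindle axis, x axis as gap_mid. 12 mm plate, top 37 mm above the sill, reaching 338 mm from the spindle. Red and yellow tin caddy, 84 mm square, top 159 mm up, 105 mm from the spindle; white egg cup, 56 mm tall, on either side of it.
- timer: Faded blue egg timer, 68 mm across, 69 mm tall, loose; origin at the centre of its underside. Bystander.
- jar: Squat hexagonal amber glass jar with brass lid, 76 mm across, 85 mm tall, loose; origin at the centre of its underside. Bystander.
- topper: Brass egg topper, bell 40 mm across with a stem, ball and lever, 91 mm tall, loose; origin at the centre of its underside. Bystander.

How it is judged (in metres and radians):
On the way:
1. the shelf stands within 0.1 rad of the brass hand, practically at rest, for 5 s (angle between the x axis of gap_mid and the x axis of pointer_tip, either way round below 0.1 rad and velocity of joint shelf between -0.05 and 0.05 rad/s), for 5 s.
At the end, for the whole second after the job is handed in: The shelf's centre line is within 0.1 rad of the brass hand and turns slower than 0.05 rad/s, touched by nothing (all of step 1).
It fails at once if the shelf runs into an end stop (beyond 0.86 rad) (value of joint shelf above 0.86 rad or value of joint shelf below -0.86 rad).
It fails at once if the shelf is swung faster than 0.8 rad/s (velocity of joint shelf above 0.8 rad/s or velocity of joint shelf below -0.8 rad/s).
It fails at once if a buffer is driven fully in (beyond 43 mm of 45) (value of joint any of buffer_pos, buffer_neg above 0.043 m).
It fails at once if the robot touches the deck, its load or the buffer housings (contact force between any of the fingers, the arm and deck above 0.5 N).
It fails at once if the brass hand (tip by more than 10 mm) or a bystander (by more than 15 mm) is moved, or one is tipped (distance of pointer_tip from where it was at the start of the episode above 0.01 m or distance of any of timer, jar, topper from where it was at the start of the episode above 0.015 m or angle between any of timer, jar, topper's own z axis and vertical above 0.3 rad).
It also fails if it takes over 48 s, if anything falls off the work surface, if the arm or the gripper's body presses on something with over 40 N, if the wrist force passes 120 N, or if a joint passes its speed limit or range.

## Working session

There is one attempt and no reset: what is moved stays moved. The work goes in short steps, Python scripts to look and compute and a tool call to move; the robot and the scene stay as the last step left them, time stands still between calls to the robot, and variables do not carry over. Pictures are saved under pics/ and viewed, at most 10 in all, crops included, and the job is handed in when it is done.

Besides the shell and the picture viewer there is one more tool, called after "Request:" as name(argument=value, ...) on one line, values as JSON. send_rows: Moves the arm, as the interface text tells. Shifts and turns lie within -1 to 1; 1 stands for 0.2 m of shift or 180 degrees of turn. Its arguments: {"type":"object","properties":{"series":{"type":"array"},"fingers":{"type":"number"}},"required":["series"]}

```bash
mkdir -p pics; cat > h.py <<'E'
import numpy as np, cv2
from station import arm, cams
def ray(cam,rc):
    m=cams.camera_model(cam); K=np.array(m["mtx"]);T=np.array(m["cam_to_world"])
    d=T[:3,:3]@np.linalg.inv(K)@np.array([rc[1],rc[0],1.]); return T[:3,3],d
def onz(cam,rc,z):
    o,d=ray(cam,rc); return o+d*(z-o[2])/d[2]
def tri(rcs):
    A=0;b=0
    for c,rc in rcs:
        o,d=ray(c,rc); d=d/np.linalg.norm(d); P=np.eye(3)-np.outer(d,d); A=A+P; b=b+P@o
    return np.linalg.solve(A,b)
E
python3 - <<'E'
from h import *
ims=[]
for c in("top","side"):
    im=cams.capture(c); cv2.imwrite(f"pics/{c}0.png",im[:,:,::-1]); print(c,np.round(cams.camera_model(c)["cam_to_world"],3).tolist())
R={}
for n in("pointer_tip","gap_mid","buffer_pos_face","buffer_neg_face","deck","timer","jar","topper"):
    for c in("top","side"):
        r=cams.landmark_of(n,c); 
        if r: R[n,c]=r[0]["at"]; print(n,c,np.round(r[0]["at"],1),round(r[0]["conf"],2))
    if (n,"top") in R and (n,"side") in R: print("   tri",np.round(tri([(c,R[n,c]) for c in("top","side")]),4))
print(arm.get_state())
E
```

```text
top [[-0.017, -0.997, 0.081, 0.427], [-1.0, 0.017, -0.007, 0.006], [0.005, -0.081, -0.997, 1.867], [0.0, 0.0, 0.0, 1.0]]
side [[0.84, -0.346, 0.418, 0.005], [-0.542, -0.552, 0.633, -0.857], [0.011, -0.758, -0.652, 0.954], [0.0, 0.0, 0.0, 1.0]]
pointer_tip top [237.4 276.3] 0.67
pointer_tip side [240.9 242.2] 0.76
   tri [ 0.4174 -0.1072  0.0013]
gap_mid top [193.9 202.6] 0.7
gap_mid side [170.4 240.6] 0.7
   tri [0.5788 0.1672 0.074 ]
buffer_pos_face top [180.1 184.8] 0.72
buffer_pos_face side [156.6 241.5] 0.91
   tri [0.6263 0.2326 0.0865]
buffer_neg_face top [215.1 228.5] 0.78
buffer_neg_face side [188.  232.7] 0.57
   tri [0.4949 0.0745 0.0833]
deck top [194.  210.1] 0.64
deck side [187.6 246.4] 0.96
   tri [ 0.5873  0.144  -0.0048]
timer top [251.  358.8] 0.52
timer side [317.4 276.7] 0.58
   tri [ 3.560e-01 -4.181e-01 -2.000e-04]
jar top [236.9 116.6] 0.68
jar side [155.6 176.6] 0.82
   tri [0.4282 0.5001 0.0072]
topper top [207.4 377.8] 0.63
{'time_s': 0.9, 'q': array([ 7.29380714e+01,  1.21986410e+01, -1.97142085e+00,  7.58328240e+01,
        9.16380151e-04,  8.99992797e+01]), 'joint_vel': array([-0.03144061,  0.07664347,  0.06215396,  0.0483525 , -0.01843543,
        0.02631531]), 'effort': array([ 1.14561299e-03, -6.85967660e+01,  4.87326443e+01,  1.39537875e-03,
        2.56457506e-04, -1.57889428e-05]), 'ee_pos': array([0.146688  , 0.4779638 , 0.23129952]), 'tcp_rot': array([-1.79997114e+02, -9.16416431e-04,  1.62938792e+02]), 'contact_force': array([-0.14138776,  1.22742521,  0.43686007]), 'ft_torque': array([-0.02407202,  0.02289236, -0.04049539]), 'grasp_force': 0.0, 'finger_gap': 0.08523108342376329}
```

View pics/top0.png

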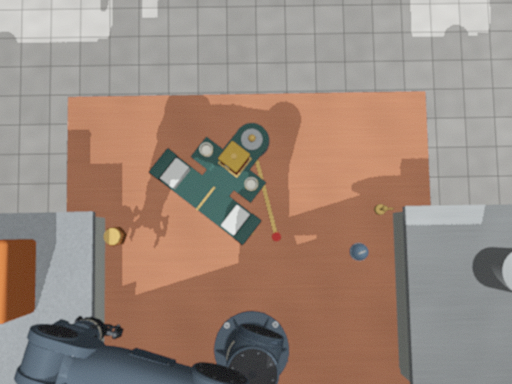

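View pics/side0.png

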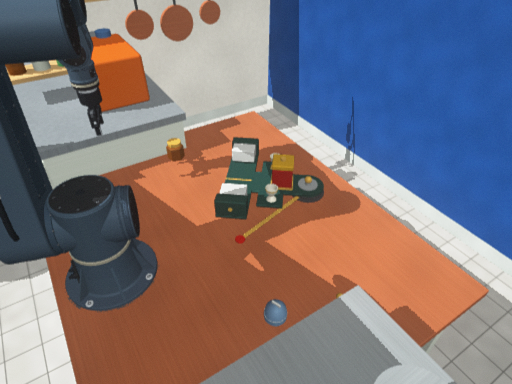

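The top picture shows the spindle at about (col 252, row 139), the shelf's brass line near (206,198) and the red pointer tip at (276,237). The side picture agrees with this, and the jar, timer and topper stand well clear. Next I'll fit the geometry.

```bash
cat >> h.py <<'E'
from scipy.optimize import least_squares
def proj(cam,P):
    m=cams.camera_model(cam); K=np.array(m["mtx"]);T=np.array(m["cam_to_world"])
    p=K@(T[:3,:3].T@(np.array(P)-T[:3,3])); return np.array([p[1]/p[2],p[0]/p[2]])
def mod(n,S,b,zs=0.0):
    u=np.array([np.cos(b),np.sin(b)]); y=np.array([np.sin(b),-np.cos(b)])  # shelf y = u rotated -90
    r,yy,z={"gap_mid":(.28,0,.076),"buffer_pos_face":(.28,.11,.076),"buffer_neg_face":(.28,-.11,.076),"deck":(.25,0,0),"pointer_tip":(.38,0,.01)}[n]
    q=np.array(S)+r*u+yy*y; return np.array([q[0],q[1],z+zs])
E
python3 - <<'E'
from h import *
for c in("top","side"): cams.capture(c)
obs=[]
for n in("pointer_tip","gap_mid","buffer_pos_face","buffer_neg_face","deck"):
    for c in("top","side"):
        r=cams.landmark_of(n,c)
        if r: obs.append((n,c,np.array(r[0]["at"])))
f=lambda p:np.concatenate([proj(c,mod(n,p[:2],p[3] if n=="pointer_tip" else p[2]))-a for n,c,a in obs])
s=least_squares(f,[.78,0,2.4,3.4],loss="soft_l1"); print(s.x,np.degrees(s.x[2:]))
for (n,c,a),e in zip(obs,f(s.x).reshape(-1,2)): print(n,c,np.round(a,1),np.round(e,1))
S=[*s.x[:2],0]
# pointer bar by colour in top
im=cv2.imread("pics/top0.png");hsv=cv2.cvtColor(im,cv2.COLOR_BGR2HSV)
print("spindle px z0,z.06",proj("top",S),proj("top",[S[0],S[1],.06]),proj("side",S))
red=cv2.inRange(hsv,(0,200,80),(6,255,255))|cv2.inRange(hsv,(172,150,80),(180,255,255)); red[:225]=0;red[250:]=0;red[:,:262]=0;red[:,290:]=0
ys,xs=np.nonzero(red); print("red",len(xs),ys.mean(),xs.mean(),onz("top",[ys.mean(),xs.mean()],.01))
for (x,y) in [(270,215),(270,211),(252,139),(235,218),(175,171),(205,200),(190,195)]: print(x,y,hsv[y,x])
big=cv2.resize(im[110:260,130:300],None,fx=4.5,fy=4,interpolation=cv2.INTER_CUBIC); cv2.imwrite("pics/crop0.png",big)
E
```

```text
[ 0.77611922 -0.02799854  2.42043081  3.33399551] [138.68046998 191.02387152]
pointer_tip top [240.6 275.7] [-0.9 -0.2]
pointer_tip side [238.1 236.9] [ 1.7 -1. ]
gap_mid top [194.2 201. ] [2.6 4.7]
buffer_pos_face top [178.  182.7] [-0.5  0.4]
buffer_pos_face side [159.5 244.6] [-2.5 -1.1]
buffer_neg_face top [215.9 228.7] [ 0.2 -0.3]
buffer_neg_face side [189.8 231.8] [-0.2  1.2]
deck top [193.4 213.5] [-1.1 -1. ]
spindle px z0,z.06 [143.32294261 254.58051654] [140.36350967 254.81859072] [193.86932355 306.23381156]
red 0 nan nan [nan nan nan]
270 215 [ 21 120 178]
270 211 [ 21 120 177]
252 139 [ 21 128 163]
235 218 [ 60   1 224]
175 171 [ 75   3 181]
205 200 [ 22  87 170]
190 195 [ 84  87 108]<stdin>:16: RuntimeWarning: Mean of empty slice.
  ret = ret.dtype.type(ret / rcount)
```

View pics/crop0.png

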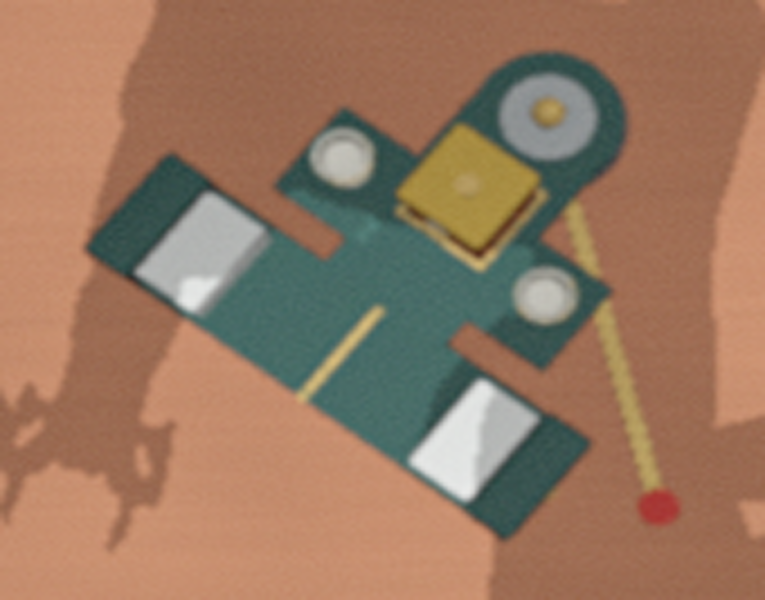

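```bash
cat >> h.py <<'E'
def rect(im,S,z=.05,R=.36,n=360):
    # metric grid round the spindle at height z
    g=np.linspace(-R,R,n); c=np.array([[proj("top",[S[0]+a,S[1]+b,z])[::-1] for a,b in((-R,-R),(R,-R),(-R,R),(R,R))]],np.float32).reshape(4,2)
    H=cv2.getPerspectiveTransform(np.array([[0,0],[n-1,0],[0,n-1],[n-1,n-1]],np.float32),c)
    return cv2.warpPerspective(im,H,(n,n),flags=cv2.INTER_CUBIC|cv2.WARP_INVERSE_MAP)  # col=+x,row=+y
def polar(im,S):
    r=rect(im,S); n=r.shape[0]
    p=cv2.warpPolar(r,(180,3600),((n-1)/2,(n-1)/2),n/2,cv2.WARP_POLAR_LINEAR|cv2.INTER_LINEAR) # row=angle .1deg, col=radius 2mm
    lab=cv2.cvtColor(p,cv2.COLOR_BGR2LAB).astype(np.float32); lab[...,0]*=.3; return lab[:,25:172]
def angle(im,S,b0,ref,band=(-45,45)):
    A=polar(ref,S);B=polar(im,S); i=np.arange(int(np.degrees(b0)*10)+band[0]*10,int(np.degrees(b0)*10)+band[1]*10,4)
    ds=np.arange(-150,900,2)
    def cost(d): return np.minimum(np.abs(A[i%3600]-B[(i+d)%3600]).sum(-1),50).mean()
    c=np.array([cost(d) for d in ds]); k=int(np.clip(c.argmin(),2,len(ds)-3)); q=np.polyfit(ds[k-2:k+3],c[k-2:k+3],2)
    return b0+np.radians(-q[1]/2/q[0]/10), c.min(), np.median(c)
E
python3 - <<'E'
from h import *
a=lambda x,y:[110+y/4-.4, 130+x/4.5-.4]
P=[onz("top",a(573,205),.008)[:2],onz("top",a(658,507),.01)[:2]]
L=[onz("top",a(302,400),.038)[:2],onz("top",a(380,310),.038)[:2]]
d1=P[0]-P[1];d2=L[1]-L[0]
t=np.linalg.solve(np.c_[d1,-d2],L[0]-P[1]); print("P",P,"L",L,"S",P[1]+t[0]*d1,"len",t[0]*np.linalg.norm(d1))
for z in(.04,.06,.08): print(z,onz("top",a(548,112),z))
print(np.arctan2(-d1[1],-d1[0])%6.283,np.arctan2(-d2[1],-d2[0])%6.283)
# fit of rim points: buffer tops near face edges z=.104
for q in((268,237),(197,315),(485,380),(410,462)): print(q,onz("top",a(*q),.104))
S=[.778,-.025]
im=cams.capture("top")[:,:,::-1].copy(); ref=cv2.imread("pics/top0.png")
print(angle(im,S,2.42,ref))
M=cv2.getRotationMatrix2D(tuple(proj("top",[*S,.05])[::-1]),30,1); print(angle(cv2.warpAffine(ref,M,(512,384)),S,2.42,ref))
E
```

```text
P [array([ 0.70630015, -0.03567566]), array([ 0.41593584, -0.10198392])] L [array([0.52110151, 0.1941636 ]), array([0.60475744, 0.12826109])] S [ 0.78891    -0.01681068] len 0.3825757543023714
0.04 [ 0.79080234 -0.01551537  0.04      ]
0.06 [ 0.78682185 -0.01527936  0.06      ]
0.08 [ 0.78284135 -0.01504334  0.08      ]
3.365919770321918 2.4743472286979533
(268, 237) [0.66655336 0.21361844 0.104     ]
(197, 315) [0.5962483  0.27128452 0.104     ]
(485, 380) [0.53333556 0.04016825 0.104     ]
(410, 462) [0.46032202 0.10136285 0.104     ]
(np.float64(2.4199618198788038), np.float32(1.5709084), np.float32(35.223457))
(np.float64(2.940575772206832), np.float32(1.6942887), np.float32(29.872097))
```

Request:
send_rows(series=[[[0.2,-0.17,-0.03],[0,0,0]],[[0.4,-0.34,-0.06],[0,0,0]],[[0.6,-0.51,-0.09],[0,0,0]],[[0.8,-0.68,-0.12],[0,0,0]],[[1,-0.85,-0.15],[0,0,0]]], fingers=-1)

```text
time_s: 2.05
ee_pos: [0.3372, 0.3156, 0.2029]
tcp_rot: [180.0, 0.0, 163.0]
contact_force: [2.1, 0.9, 0.4]
finger_gap: 0.0124
grasp_force: 0.0
```

Request:
send_rows(series=[[[0.2,-0.17,0],[0,0,0]],[[0.4,-0.34,0],[0,0,0]],[[0.6,-0.51,0],[0,0,0]],[[0.8,-0.68,0],[0,0,0]],[[0.96,-0.825,0],[0,0,0]],[[0.96,-0.825,-0.1],[0,0,0]],[[0.96,-0.825,-0.1],[0,0,0]],[[0.96,-0.825,-0.1],[0,0,0]]])

```text
time_s: 2.85
ee_pos: [0.5273, 0.1523, 0.183]
tcp_rot: [-180.0, -0.1, 162.9]
contact_force: [0.8, -0.1, 0.4]
finger_gap: 0.0003
grasp_force: 0.0
```

```bash
python3 - <<'E'
from h import *
s=arm.get_state(); print(s["time_s"],s["ee_pos"],s["tcp_rot"],s["finger_gap"],s["contact_force"])
im=cams.capture("top")[:,:,::-1].copy(); cv2.imwrite("pics/top1.png",im); ref=cv2.imread("pics/top0.png")
S=[.787,-.016]; print(angle(im,S,2.472,ref))
im2=cams.capture("side")[:,:,::-1]; cv2.imwrite("pics/both1.png",cv2.resize(np.hstack([im[90:300,110:340],im2[90:300,150:380]]),None,fx=1.7,fy=1.7,interpolation=cv2.INTER_CUBIC))
E
```

```text
2.85 [0.52730318 0.15234094 0.182985  ] [-1.79974375e+02 -5.57769573e-02  1.62946862e+02] 0.0002631428588968169 [ 0.7506234  -0.05944511  0.38719996]
(np.float64(2.471602807920823), np.float32(8.842776), np.float32(35.041843))
```

View pics/both1.png

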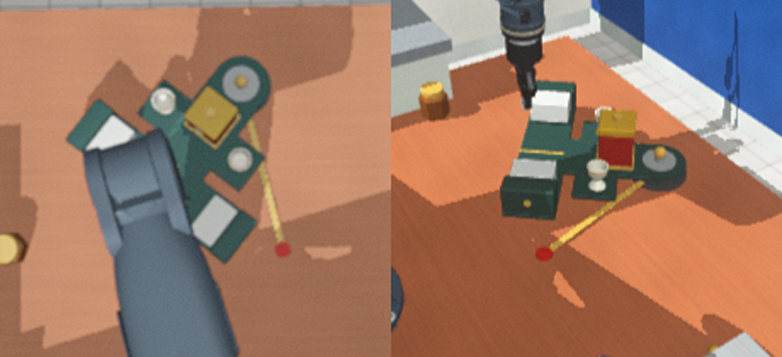

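The arm covers the middle of the shelf in the top view. In the side view the fingers point down above the gap, and the angle estimator still works. Descending into the gap.

Request:
send_rows(series=[[[0.055,-0.045,-0.2],[0,0,0]],[[0.055,-0.045,-0.4],[0,0,0]],[[0.055,-0.045,-0.55],[0,0,0]],[[0.055,-0.045,-0.61],[0,0,0]],[[0.055,-0.045,-0.61],[0,0,0]]])

```text
time_s: 3.45
ee_pos: [0.5381, 0.1436, 0.0606]
tcp_rot: [-180.0, -0.1, 163.0]
contact_force: [0.1, -0.1, 0.7]
finger_gap: -0.0003
grasp_force: 0.0
```

```bash
cat >> h.py <<'E'
S=np.array([.787,-.016]); BP=3.367; B0=2.472
def plan(tf,ph,r=.295):  # finger polar angles -> xy
    return np.array([[S[0]+r*np.cos(p),S[1]+r*np.sin(p)] for p in ph])
def sim(b,w,t0,ph,hw=.0175,I=.66,r=.295,T=None,k=40,c=.6):
    # ph: commanded finger angle at row ends (ph[0]=start); 0.1 s rows, linear. returns t,b,w,dpos,dneg
    T=T or .1*(len(ph)-1); dt=.001; out=[]; pn=pp=0.
    for i in range(int(T/dt)):
        p=np.interp(i*dt,.1*np.arange(len(ph)),ph); d=p-b; y=-r*np.sin(d)   # shelf y of finger
        n=max(0,-y+hw-.11); q=max(0,y+hw-.11)
        Fn=max(0,k*n+c*(n-pn)/dt) if n>0 else 0; Fp=max(0,k*q+c*(q-pp)/dt) if q>0 else 0
        if i==0: Fn,Fp=k*n,k*q
        pn,pp=n,q; x=r*np.cos(d)
        a=((Fn-Fp)*x-.04*w-.004*np.tanh(w/.002))/I; w+=a*dt; b+=w*dt; out.append((i*dt+t0,b,w,q,n))
    return np.array(out)
def see(k=1,b0=B0):
    ref=cv2.imread("pics/top0.png"); r=[]
    for _ in range(k):
        t=arm.get_state()["time_s"]; im=cams.capture("top")[:,:,::-1].copy(); a=angle(im,S,b0,ref); r.append((round(t,3),round(float(a[0]),4),round(float(a[1]),1)))
    return r
def fpol():
    e=arm.get_state()["ee_pos"]; v=e[:2]-S; return np.arctan2(v[1],v[0])%(2*np.pi),np.hypot(*v),e
E
python3 - <<'E'
from h import *
print(see(1),fpol(),arm.get_state()["contact_force"])
# push: approach to contact, advance, hold compression, retract
f0=fpol()[0]
for w in (.15,.18,.2,.22):
  for I in(.53,.66,.82):
    # ramp up to speed w: finger angle leads to contact then moves
    ph=[f0,2.66,2.76,2.83,2.86,2.875,2.89,2.91,2.93,2.955,2.98,3.0,2.98] 
    o=sim(2.472,0,0,ph,I=I)
  print(np.round(o[99::100,[1,2,4]],3).tolist()) if w==.15 else 0
E
```

```text
[(3.45, 2.4716, 9.2)] (np.float64(2.5692645161800964), np.float64(0.29494882336367495), array([0.53905353, 0.14374152, 0.06193329])) [ 0.07627956  0.14758407 -0.11157259]
[[2.472, 0.0, 0.0], [2.472, 0.0, 0.0], [2.472, 0.006, 0.011], [2.474, 0.027, 0.019], [2.478, 0.054, 0.022], [2.485, 0.083, 0.024], [2.495, 0.116, 0.027], [2.508, 0.152, 0.028], [2.525, 0.189, 0.03], [2.546, 0.229, 0.032], [2.571, 0.267, 0.03], [2.599, 0.295, 0.017]]
```

```bash
cat >> h.py <<'E'
def rows(ph,r=.295,z=None):
    e=arm.get_state()["ee_pos"]; xy=plan(0,ph,r); return [[round((x-e[0])/.2,3),round((y-e[1])/.2,3)] for x,y in xy]
E
python3 - <<'E'
from h import *
f0=fpol()[0]
ph=[f0,2.66,2.75,2.81,2.84,2.857,2.872,2.887,2.905,2.92,2.90,2.86,2.82]
for I in(.53,.66,.82):
  for hw in (.015,.02): print(I,hw,np.round(sim(2.472,0,0,ph,I=I,hw=hw)[99::100,[2,4]],3)[[5,8,11]].tolist())
print(rows(ph[1:]))
E
```

```text
0.53 0.015 [[0.077, 0.017], [0.19, 0.019], [0.21, 0.0]]
0.53 0.02 [[0.108, 0.021], [0.232, 0.02], [0.25, 0.0]]
0.66 0.015 [[0.063, 0.018], [0.161, 0.022], [0.185, 0.0]]
0.66 0.02 [[0.088, 0.021], [0.198, 0.023], [0.222, 0.0]]
0.82 0.015 [[0.051, 0.018], [0.135, 0.024], [0.161, 0.0]]
0.82 0.02 [[0.072, 0.022], [0.167, 0.025], [0.194, 0.0]]
[[np.float64(-0.067), np.float64(-0.116)], [np.float64(-0.124), np.float64(-0.236)], [np.float64(-0.155), np.float64(-0.319)], [np.float64(-0.169), np.float64(-0.361)], [np.float64(-0.176), np.float64(-0.385)], [np.float64(-0.182), np.float64(-0.406)], [np.float64(-0.188), np.float64(-0.427)], [np.float64(-0.194), np.float64(-0.453)], [np.float64(-0.199), np.float64(-0.475)], [np.float64(-0.192), np.float64(-0.446)], [np.float64(-0.177), np.float64(-0.389)], [np.float64(-0.16), np.float64(-0.332)]]
```

Request:
send_rows(series=[[[-0.067,-0.116,0],[0,0,0]],[[-0.124,-0.236,0],[0,0,0]],[[-0.155,-0.319,0],[0,0,0]],[[-0.169,-0.361,0],[0,0,0]],[[-0.176,-0.385,0],[0,0,0]],[[-0.182,-0.406,0],[0,0,0]],[[-0.188,-0.427,0],[0,0,0]],[[-0.194,-0.453,0],[0,0,0]],[[-0.199,-0.475,0],[0,0,0]],[[-0.192,-0.446,0],[0,0,0]],[[-0.177,-0.389,0],[0,0,0]],[[-0.16,-0.332,0],[0,0,0]]])

```text
time_s: 4.7
ee_pos: [0.5071, 0.0779, 0.0608]
tcp_rot: [-180.0, -0.0, 162.9]
contact_force: [-0.2, -0.5, -0.7]
finger_gap: -0.0001
grasp_force: 0.0
```

```bash
python3 - <<'E'
from h import *
r=see(6); print(r,fpol()); print(np.polyfit([a[0]-r[0][0] for a in r],[a[1] for a in r],1))
E
```

```text
[(4.7, 2.6151, 11.4), (4.75, 2.6274, 11.4), (4.8, 2.6395, 11.4), (4.85, 2.6513, 11.5), (4.9, 2.664, 11.5), (4.95, 2.6754, 11.5)] (np.float64(2.8219200048444772), np.float64(0.29518225516953284), array([0.50677217, 0.07676274, 0.06078756]))
[0.24177143 2.61522857]
```

Request:
send_rows(series=[[[-0.004,-0.017,0],[0,0,0]],[[-0.009,-0.034,0],[0,0,0]],[[-0.013,-0.05,0],[0,0,0]],[[-0.018,-0.067,0],[0,0,0]],[[-0.022,-0.084,0],[0,0,0]],[[-0.026,-0.101,0],[0,0,0]],[[-0.031,-0.118,0],[0,0,0]],[[-0.035,-0.134,0],[0,0,0]],[[-0.04,-0.151,0],[0,0,0]],[[-0.044,-0.168,0],[0,0,0]],[[-0.044,-0.168,0],[0,0,0]]])

```text
time_s: 6.1
ee_pos: [0.4981, 0.0427, 0.0609]
tcp_rot: [-180.0, 0.0, 162.9]
contact_force: [-0.3, 0.7, -0.1]
finger_gap: -0.0
grasp_force: 0.0
```

```bash
python3 - <<'E'
from h import *
r=see(5); print(r,fpol()); p=np.polyfit([a[0]-6.35 for a in r],[a[1] for a in r],1); print(p)
# calibrate I,hw with push
f0=2.5693; ph=[f0,2.66,2.75,2.81,2.84,2.857,2.872,2.887,2.905,2.92,2.90,2.86,2.82]
for I in(.53,.58,.66,.75):
  for hw in (.02,.023,.026,.03,.034): o=sim(2.4716,0,0,ph,I=I,hw=hw); print(I,hw,np.round(o[-1],3))
E
```

```text
[(6.1, 2.9316, 13.6), (6.15, 2.9428, 13.7), (6.2, 2.9537, 13.8), (6.25, 2.9646, 13.9), (6.3, 2.975, 13.9)] (np.float64(2.9393266908846587), np.float64(0.29480474609779794), array([0.49820518, 0.04322321, 0.06092672]))
[0.2172  2.98612]
0.53 0.02 [1.199 2.614 0.251 0.    0.   ]
0.53 0.023 [1.199 2.632 0.274 0.    0.   ]
0.53 0.026 [1.199 2.651 0.297 0.    0.   ]
0.53 0.03 [1.199 2.676 0.327 0.    0.   ]
0.53 0.034 [1.199 2.702 0.356 0.    0.   ]
0.58 0.02 [1.199 2.605 0.239 0.    0.   ]
0.58 0.023 [1.199 2.623 0.262 0.    0.   ]
0.58 0.026 [1.199 2.64  0.284 0.    0.   ]
0.58 0.03 [1.199 2.664 0.314 0.    0.   ]
0.58 0.034 [1.199 2.689 0.343 0.    0.   ]
0.66 0.02 [1.199 2.594 0.223 0.    0.   ]
0.66 0.023 [1.199 2.609 0.244 0.    0.   ]
0.66 0.026 [1.199 2.626 0.266 0.    0.   ]
0.66 0.03 [1.199 2.648 0.295 0.    0.   ]
0.66 0.034 [1.199 2.671 0.323 0.    0.   ]
0.75 0.02 [1.199 2.582 0.206 0.    0.   ]
0.75 0.023 [1.199 2.597 0.227 0.    0.   ]
0.75 0.026 [1.199 2.612 0.248 0.    0.   ]
0.75 0.03 [1.199 2.633 0.276 0.    0.   ]
0.75 0.034 [1.199 2.654 0.303 0.    0.   ]
```

Request:
send_rows(series=[[[-0.003,-0.014,0],[0,0,0]],[[-0.006,-0.029,0],[0,0,0]],[[-0.009,-0.043,0],[0,0,0]],[[-0.012,-0.058,0],[0,0,0]],[[-0.012,-0.058,0],[0,0,0]],[[-0.012,-0.058,0],[0,0,0]],[[-0.012,-0.058,0],[0,0,0]],[[-0.012,-0.058,0],[0,0,0]]])

```text
time_s: 7.15
ee_pos: [0.4958, 0.0316, 0.0609]
tcp_rot: [180.0, -0.0, 162.9]
contact_force: [0.3, 0.1, -0.6]
finger_gap: -0.0001
grasp_force: 0.0
```

```bash
python3 - <<'E'
from h import *
r=see(4); t1=arm.get_state()["time_s"]; p=np.polyfit([a[0]-t1 for a in r],[a[1] for a in r],1); f0=fpol(); print(r,t1,p,f0)
b,w=p[1],p[0]; best=None
for hold in(2.96,2.97,2.98,2.99,3.0,3.01):
  for n in range(1,9):
    for v in (0,.01,.02):
      ph=[f0[0],(f0[0]+hold)/2]+[hold+v*i for i in range(n)]; e=ph[-1]; ph+=[e+.05,e+.1,e+.15,e+.2]; ph=ph+[ph[-1]]*3; ph=ph[:13]
      if len(ph)<n+6: continue
      o=sim(b,w,0,ph,hw=.023); f=o[-1]; J=abs(f[2])*10+abs(f[1]-BP)+20*max(0,o[:,3].max()-.028)
      if best is None or J<best[0]: best=(J,ph,o)
J,ph,o=best; print(J,np.round(ph,3),np.round(o[99::100,1:],3).tolist())
for I,hw in((.58,.021),(.75,.026),(.66,.02),(.66,.026)): print(I,hw,np.round(sim(b,w,0,ph,I=I,hw=hw)[-1],3))
print([[float(a) for a in q] for q in rows(ph[1:])])
E
```

```text
[(7.15, 3.1468, 14.3), (7.2, 3.1565, 14.3), (7.25, 3.1656, 14.4), (7.3, 3.1763, 14.4)] 7.35 [0.1952 3.1857] (np.float64(2.9796989861451797), np.float64(0.2950968268589085), array([0.49576191, 0.03156589, 0.06089038]))
0.8266792263892482 [2.98 2.97 2.96 2.96 2.96 2.96 2.96 2.96 2.96 3.01 3.06 3.11 3.16] [[3.205, 0.193, 0.0, 0.0], [3.224, 0.192, 0.0, 0.0], [3.243, 0.19, 0.0, 0.0], [3.262, 0.188, 0.001, 0.0], [3.281, 0.179, 0.006, 0.0], [3.298, 0.162, 0.011, 0.0], [3.313, 0.138, 0.015, 0.0], [3.325, 0.107, 0.018, 0.0], [3.335, 0.087, 0.007, 0.0], [3.343, 0.084, 0.0, 0.0], [3.352, 0.083, 0.0, 0.0], [3.36, 0.082, 0.0, 0.0]]
0.58 0.021 [1.199 3.362 0.086 0.    0.   ]
0.75 0.026 [1.199 3.354 0.072 0.    0.   ]
0.66 0.02 [1.199 3.372 0.103 0.    0.   ]
0.66 0.026 [1.199 3.346 0.06  0.    0.   ]
[[0.003, 0.014], [0.005, 0.029], [0.005, 0.029], [0.005, 0.029], [0.005, 0.029], [0.005, 0.029], [0.005, 0.029], [0.005, 0.029], [-0.006, -0.044], [-0.014, -0.118], [-0.018, -0.191], [-0.019, -0.265]]
```

```bash
python3 - <<'E'
from h import *
b,w=3.1857,.1952
for hold in(2.935,2.94,2.945,2.95):
  for n in (8,9):
    ph=([2.98,2.96]+[hold]*n+[hold+.06,hold+.12,hold+.18])[:13]
    print(hold,n,[np.round(sim(b,w,0,ph+[3.1]*5,I=I,hw=hw)[-1,1:3],3).tolist() for I,hw in((.66,.023),(.58,.021),(.75,.026),(.66,.02),(.66,.026))],sim(b,w,0,ph,hw=.023)[:,3].max())
    print([[float(a) for a in q] for q in rows(ph[1:])]) if hold<2.946 else 0
E
```

```text
2.935 8 [[3.318, 0.0], [3.319, 0.0], [3.312, -0.001], [3.343, 0.019], [3.294, -0.015]] 0.022849498459054804
[[0.005, 0.029], [0.013, 0.065], [0.013, 0.065], [0.013, 0.065], [0.013, 0.065], [0.013, 0.065], [0.013, 0.065], [0.013, 0.065], [0.013, 0.065], [-0.003, -0.022], [-0.013, -0.11], [-0.018, -0.199]]
2.935 9 [[3.295, -0.029], [3.295, -0.031], [3.288, -0.033], [3.321, -0.009], [3.269, -0.049]] 0.023045459337344157
[[0.005, 0.029], [0.013, 0.065], [0.013, 0.065], [0.013, 0.065], [0.013, 0.065], [0.013, 0.065], [0.013, 0.065], [0.013, 0.065], [0.013, 0.065], [0.013, 0.065], [-0.003, -0.022], [-0.013, -0.11]]
2.94 8 [[3.329, 0.007], [3.33, 0.006], [3.321, 0.002], [3.355, 0.029], [3.306, -0.005]] 0.022588083027228187
[[0.005, 0.029], [0.011, 0.058], [0.011, 0.058], [0.011, 0.058], [0.011, 0.058], [0.011, 0.058], [0.011, 0.058], [0.011, 0.058], [0.011, 0.058], [-0.004, -0.03], [-0.014, -0.118], [-0.018, -0.206]]
2.94 9 [[3.307, -0.02], [3.307, -0.021], [3.3, -0.025], [3.331, -0.001], [3.281, -0.04]] 0.02298881698481535
[[0.005, 0.029], [0.011, 0.058], [0.011, 0.058], [0.011, 0.058], [0
[... 231 characters left out ...]
44025
[[0.005, 0.029], [0.01, 0.05], [0.01, 0.05], [0.01, 0.05], [0.01, 0.05], [0.01, 0.05], [0.01, 0.05], [0.01, 0.05], [0.01, 0.05], [-0.005, -0.037], [-0.014, -0.125], [-0.019, -0.213]]
2.945 9 [[3.318, -0.011], [3.318, -0.012], [3.311, -0.016], [3.34, 0.002], [3.293, -0.031]] 0.022922985391165704
[[0.005, 0.029], [0.01, 0.05], [0.01, 0.05], [0.01, 0.05], [0.01, 0.05], [0.01, 0.05], [0.01, 0.05], [0.01, 0.05], [0.01, 0.05], [0.01, 0.05], [-0.005, -0.037], [-0.014, -0.125]]
2.95 8 [[3.352, 0.026], [3.354, 0.027], [3.343, 0.02], [3.377, 0.048], [3.327, 0.005]] 0.021849083197996957
2.95 9 [[3.329, -0.002], [3.33, -0.002], [3.322, -0.007], [3.351, 0.012], [3.304, -0.022]] 0.022793088652325308
```

Request:
send_rows(series=[[[0.005,0.029,0],[0,0,0]],[[0.01,0.05,0],[0,0,0]],[[0.01,0.05,0],[0,0,0]],[[0.01,0.05,0],[0,0,0]],[[0.01,0.05,0],[0,0,0]],[[0.01,0.05,0],[0,0,0]],[[0.01,0.05,0],[0,0,0]],[[0.01,0.05,0],[0,0,0]],[[0.01,0.05,0],[0,0,0]],[[-0.005,-0.037,0],[0,0,0]],[[-0.014,-0.125,0],[0,0,0]],[[-0.019,-0.213,0],[0,0,0]]])

```text
time_s: 8.55
ee_pos: [0.4918, -0.0116, 0.0609]
tcp_rot: [180.0, -0.0, 163.0]
contact_force: [0.0, 0.3, -0.2]
finger_gap: -0.0003
grasp_force: 0.0
```

```bash
python3 - <<'E'
from h import *
r=see(8); t1=arm.get_state()["time_s"]; p=np.polyfit([a[0]-t1 for a in r],[a[1] for a in r],1); print(r,t1,p,fpol())
E
```

```text
[(8.55, 3.3474, 14.5), (8.6, 3.3492, 14.5), (8.65, 3.3519, 14.5), (8.7, 3.3545, 14.5), (8.75, 3.3564, 14.6), (8.8, 3.3596, 14.5), (8.85, 3.362, 14.6), (8.9, 3.3644, 14.6)] 8.95 [0.04952381 3.36681786] (np.float64(3.1227726528299278), np.float64(0.29507156257671435), array([ 0.49198069, -0.01044708,  0.06090134]))
```

```bash
python3 - <<'E'
from h import *
b,w=3.3668,.0495; f0=fpol()[0]
for hold in(3.05,3.055,3.06):
  for n in (3,4,5):
    ph=[f0,3.09]+[hold]*n+[hold+.06,hold+.12,hold+.18,hold+.18]
    print(hold,n,[np.round(sim(b,w,0,ph+[ph[-1]]*8,I=I,hw=hw)[-1,1:3],3).tolist() for I,hw in((.66,.023),(.58,.021),(.75,.026),(.66,.02),(.66,.026))])
    print([[float(a) for a in q] for q in rows(ph[1:])])
E
```

```text
3.05 3 [[3.388, 0.002], [3.394, 0.005], [3.38, -0.0], [3.406, 0.014], [3.376, -0.0]]
[[0.002, 0.048], [0.006, 0.107], [0.006, 0.107], [0.006, 0.107], [0.001, 0.019], [0.001, -0.07], [0.006, -0.158], [0.006, -0.158]]
3.05 4 [[3.378, -0.001], [3.383, -0.0], [3.364, -0.01], [3.393, 0.003], [3.355, -0.016]]
[[0.002, 0.048], [0.006, 0.107], [0.006, 0.107], [0.006, 0.107], [0.006, 0.107], [0.001, 0.019], [0.001, -0.07], [0.006, -0.158], [0.006, -0.158]]
3.05 5 [[3.361, -0.013], [3.371, -0.005], [3.344, -0.024], [3.385, -0.0], [3.333, -0.031]]
[[0.002, 0.048], [0.006, 0.107], [0.006, 0.107], [0.006, 0.107], [0.006, 0.107], [0.006, 0.107], [0.001, 0.019], [0.001, -0.07], [0.006, -0.158], [0.006, -0.158]]
3.055 3 [[3.396, 0.007], [3.403, 0.012], [3.385, 0.001], [3.413, 0.02], [3.381, 0.0]]
[[0.002, 0.048], [0.006, 0.1], [0.006, 0.1], [0.006, 0.1], [0.001, 0.011], [0.001, -0.077], [0.007, -0.165], [0.007, -0.165]]
3.055 4 [[3.384, 0.0], [3.389, 0.001], [3.374, -0.003], [3.403, 0.01], [3.365, -0.008]]
[[0.002, 0.048], [0.006, 0.1], [0.006, 0.1], [0.006, 0.1], [0.006, 0.1], [0.001, 0.011], [0.00
[... 288 characters left out ...]
]]
3.06 3 [[3.404, 0.013], [3.411, 0.018], [3.392, 0.005], [3.42, 0.025], [3.386, 0.001]]
[[0.002, 0.048], [0.005, 0.092], [0.005, 0.092], [0.005, 0.092], [0.0, 0.004], [0.001, -0.084], [0.007, -0.173], [0.007, -0.173]]
3.06 4 [[3.391, 0.002], [3.4, 0.007], [3.381, -0.0], [3.413, 0.016], [3.376, -0.002]]
[[0.002, 0.048], [0.005, 0.092], [0.005, 0.092], [0.005, 0.092], [0.005, 0.092], [0.0, 0.004], [0.001, -0.084], [0.007, -0.173], [0.007, -0.173]]
3.06 5 [[3.384, -0.0], [3.389, 0.0], [3.367, -0.009], [3.403, 0.007], [3.358, -0.014]]
[[0.002, 0.048], [0.005, 0.092], [0.005, 0.092], [0.005, 0.092], [0.005, 0.092], [0.005, 0.092], [0.0, 0.004], [0.001, -0.084], [0.007, -0.173], [0.007, -0.173]]
```

Request:
send_rows(series=[[[0.002,0.048,0],[0,0,0]],[[0.006,0.107,0],[0,0,0]],[[0.006,0.107,0],[0,0,0]],[[0.006,0.107,0],[0,0,0]],[[0.006,0.107,0],[0,0,0]],[[0.001,0.019,0],[0,0,0]],[[0.001,-0.07,0],[0,0,0]],[[0.006,-0.158,0],[0,0,0]],[[0.008,-0.25,0],[0,0,0]],[[0.008,-0.25,0],[0,0,0]]])

```text
time_s: 9.95
ee_pos: [0.4935, -0.0629, 0.0609]
tcp_rot: [-180.0, 0.0, 162.8]
contact_force: [-0.2, 0.4, -0.2]
finger_gap: -0.0
grasp_force: 0.0
```

```bash
python3 - <<'E'
from h import *
r=see(8); t1=arm.get_state()["time_s"]; p=np.polyfit([a[0]-t1 for a in r],[a[1] for a in r],1); print(r,t1,p,fpol())
E
```

```text
[(9.95, 3.3891, 14.1), (10.0, 3.3901, 14.2), (10.05, 3.3905, 14.1), (10.1, 3.3911, 14.2), (10.15, 3.3915, 14.2), (10.2, 3.3921, 14.2), (10.25, 3.393, 14.1), (10.3, 3.3932, 14.2)] 10.35 [0.01152381 3.39391786] (np.float64(3.2925371484436043), np.float64(0.2968143022357659), array([ 0.49356063, -0.06063255,  0.06092021]))
```

Request:
send_rows(series=[[[0,0,0.06],[0,0,0]],[[0,0,0.15],[0,0,0]],[[0,0,0.28],[0,0,0]],[[0,0,0.42],[0,0,0]],[[0,0,0.56],[0,0,0]],[[0,0,0.68],[0,0,0]],[[0,0,0.75],[0,0,0]],[[0,0,0.75],[0,0,0]],[[-0.25,0,0.75],[0,0,0]],[[-0.5,0,0.75],[0,0,0]],[[-0.7,0,0.75],[0,0,0]],[[-0.7,0,0.75],[0,0,0]]])

```text
time_s: 11.55
ee_pos: [0.3494, -0.0608, 0.2107]
tcp_rot: [-180.0, -0.1, 162.9]
contact_force: [1.1, 0.0, -0.3]
finger_gap: 0.0001
grasp_force: 0.0
```

Request:
send_rows(series=[[[0,0,0],[0,0,0]],[[0,0,0],[0,0,0]],[[0,0,0],[0,0,0]],[[0,0,0],[0,0,0]],[[0,0,0],[0,0,0]],[[0,0,0],[0,0,0]],[[0,0,0],[0,0,0]],[[0,0,0],[0,0,0]],[[0,0,0],[0,0,0]],[[0,0,0],[0,0,0]],[[0,0,0],[0,0,0]],[[0,0,0],[0,0,0]]])

```text
time_s: 12.75
ee_pos: [0.3536, -0.0611, 0.2109]
tcp_rot: [-180.0, 0.0, 162.9]
contact_force: [-0.4, -0.1, -0.0]
finger_gap: -0.0001
grasp_force: 0.0
```

```bash
python3 - <<'E'
from h import *
print(see(3),fpol()[2])
im=cv2.cvtColor(cams.capture("top"),cv2.COLOR_RGB2BGR); im2=cv2.cvtColor(cams.capture("side"),cv2.COLOR_RGB2BGR)
cv2.imwrite("pics/both2.png",cv2.resize(np.hstack([im[90:300,140:370],im2[90:300,150:380]]),None,fx=1.7,fy=1.7,interpolation=cv2.INTER_CUBIC))
E
```

```text
[(12.75, 3.3928, 11.9), (12.8, 3.3929, 11.9), (12.85, 3.3928, 11.9)] [ 0.35355698 -0.0611096   0.21092863]
```

View pics/both2.png

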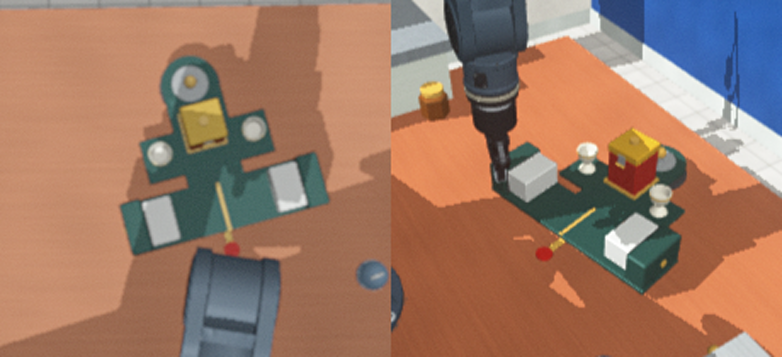

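The shelf is at rest. Its brass line runs straight to the red disc, about 0.03 rad off by measurement, and the arm is clear of it. I'll wait out the five seconds.

Request:
send_rows(series=[[[0,0,0],[0,0,0]],[[0,0,0],[0,0,0]],[[0,0,0],[0,0,0]],[[0,0,0],[0,0,0]],[[0,0,0],[0,0,0]],[[0,0,0],[0,0,0]],[[0,0,0],[0,0,0]],[[0,0,0],[0,0,0]],[[0,0,0],[0,0,0]],[[0,0,0],[0,0,0]],[[0,0,0],[0,0,0]],[[0,0,0],[0,0,0]]])

```text
time_s: 14.2
ee_pos: [0.3535, -0.0611, 0.2109]
tcp_rot: [-180.0, -0.0, 162.9]
contact_force: [0.7, -0.1, 0.3]
finger_gap: 0.0
grasp_force: 0.0
```

Request:
send_rows(series=[[[0,0,0],[0,0,0]],[[0,0,0],[0,0,0]],[[0,0,0],[0,0,0]],[[0,0,0],[0,0,0]],[[0,0,0],[0,0,0]],[[0,0,0],[0,0,0]],[[0,0,0],[0,0,0]],[[0,0,0],[0,0,0]],[[0,0,0],[0,0,0]],[[0,0,0],[0,0,0]],[[0,0,0],[0,0,0]],[[0,0,0],[0,0,0]]])

```text
time_s: 15.4
ee_pos: [0.3536, -0.0611, 0.2109]
tcp_rot: [-180.0, 0.0, 162.9]
contact_force: [-1.0, 0.2, -0.6]
finger_gap: 0.0001
grasp_force: 0.0
```

Request:
send_rows(series=[[[0,0,0],[0,0,0]],[[0,0,0],[0,0,0]],[[0,0,0],[0,0,0]],[[0,0,0],[0,0,0]],[[0,0,0],[0,0,0]],[[0,0,0],[0,0,0]],[[0,0,0],[0,0,0]],[[0,0,0],[0,0,0]],[[0,0,0],[0,0,0]],[[0,0,0],[0,0,0]],[[0,0,0],[0,0,0]],[[0,0,0],[0,0,0]]])

```text
time_s: 16.6
ee_pos: [0.3536, -0.0611, 0.2109]
tcp_rot: [-180.0, -0.0, 162.9]
contact_force: [-0.2, 0.4, 0.5]
finger_gap: 0.0001
grasp_force: 0.0
```

Request:
send_rows(series=[[[0,0,0],[0,0,0]],[[0,0,0],[0,0,0]],[[0,0,0],[0,0,0]],[[0,0,0],[0,0,0]],[[0,0,0],[0,0,0]],[[0,0,0],[0,0,0]],[[0,0,0],[0,0,0]],[[0,0,0],[0,0,0]],[[0,0,0],[0,0,0]],[[0,0,0],[0,0,0]],[[0,0,0],[0,0,0]],[[0,0,0],[0,0,0]]])

```text
time_s: 17.8
ee_pos: [0.3536, -0.0611, 0.2109]
tcp_rot: [180.0, 0.0, 162.9]
contact_force: [-0.0, -0.0, 0.4]
finger_gap: -0.0002
grasp_force: 0.0
```

```bash
python3 - <<'E'
from h import *
r=see(2); print(r)
if abs(r[-1][1]-BP)<.06: print(arm.finish_job())
E
```

```text
[(17.8, 3.3928, 11.9), (17.85, 3.3928, 11.9)]
the job is handed in; nothing more can be done
None
```

The shelf stood still, untouched, about 0.03 rad from the brass hand (limit 0.1) for over 5 s, and I handed the job in at about 18 s; no verdict was returned.

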